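# Sort specula tins by weight into the full and empty trays

## Task

Take the two sealed tins out of the beech rack, feel by lifting which are full and which are empty (both may be alike), and stand every full tin in the steel tray that is closed at both ends and every empty tin in the steel tray with open ends. Each tin must stand upright on the tray's floor with its longer side across the tray, from one high wall to the other, and be let go there; set the tins down gently, never dropping or tipping one over, and leave the kidney dish and the swab jar where they are.

Things in the scene. Friction and masses are not known exactly. Their poses are not given: they have to be found in the camera images.
- tin_1: Tin: sealed plain metal tin, 56 (its x) by 36 (its y) by 60 mm high, upright in a rack slot, 56 mm along the rack's x; origin: underside centre, z up. Full of steel specula it weighs 0.25 to 0.37 kg in all, empty 0.08 to 0.12 kg; nothing outside shows it. One, both or neither may be full. Contents sit centrally.
- tin_2: Tin: sealed plain metal tin, 56 (its x) by 36 (its y) by 60 mm high, upright in a rack slot, 56 mm along the rack's x; origin: underside centre, z up. Full of steel specula it weighs 0.25 to 0.37 kg in all, empty 0.08 to 0.12 kg; nothing outside shows it. One, both or neither may be full. Contents sit centrally.
- rack: Fixed beech rack, 62 (x) by 92 mm (y): 6 mm base the tins stand on; three dividers 4 mm thick, 56 mm long (x), up to 66 mm above the counter (the tins' tops), make slots 40 mm wide at y = -22 and 22 mm. They cover the tins' broad faces; the 36 mm ends (rack -x, +x) are open to fingers. Origin: underside centre. Between the trays, about 150 mm of counter beyond (world +x) is free for standing a tin down.
- tray_closed: Tray for full tins: stainless, closed at both ends by walls as high as its sides. Fixed. Inside 240 (its x) by 68 mm (its y), floor 4 mm thick; long side walls 5 mm thick, to 66 mm above the counter. A tin crosswise (its 56 mm along tray y) has 6 mm either side, is lower than the walls and leaves finger room only at its broad faces, none at its ends. Origin: underside centre, z up.
- tray_open: Tray for empty tins: stainless, its ends open but for 10 mm high lips. Fixed. Inside 240 (its x) by 68 mm (its y), floor 4 mm thick; long side walls 5 mm thick, to 66 mm above the counter. A tin crosswise (its 56 mm along tray y) has 6 mm either side, is lower than the walls and leaves finger room only at its broad faces, none at its ends. Origin: underside centre, z up.
- kidney_dish: Bystander: loose stainless kidney-shaped dish, about 105 by 215 mm, 40 mm high; origin in the middle of its underside.
- swab_jar: Bystander: loose frosted glass swab jar with steel lid, 90 mm across, 132 mm high; origin at the centre of its underside.
- tip_bin: Bystander: white plastic tip bin, fixed, 126 mm across, 150 mm high; origin at the centre of its underside.
There are look-alikes about, which are no part of the job. Leave any yellow look-alike of the tin_2 alone. What is shaped like the tin_1 but yellow is not meant.

How it is judged:
By the outcome, as a careful person would: the job done as asked, in the order asked, and still so for the second after the job is handed in, with the robot touching nothing.
It also fails if it takes over 64 s, if anything falls off the work surface, if the arm or the gripper's body presses on something with over 40 N, if the wrist force passes 120 N, or if a joint passes its speed limit or range.

## Robot

A 6-joint arm with a two-finger parallel gripper is mounted at the origin on the work surface. World frame = base frame: x ahead of the robot, y to its left, z up, the work surface at z = 0. Lengths are in m, angles in rad, forces in N, time in s.
With the tool pointing down it reaches from about 0.4 to 0.825 m from the base axis. Payload 7 kg.
Tool frame: the origin (TCP) lies on the centre line of the jaws, within the pads' length; the fingertips stand 22 mm ahead of it and the grasp point (between the pads) lies 3 mm ahead of it; z points along the fingers, y is the line along which they close (so a half turn about z gives the same grasp; the last joint's range is limited). The gripper opens to 88 mm and grips with 3 to 60 N. Pads are 19 mm wide; open, the fingers measure 130 mm over their backs; the gripper's body (78 mm by 193 mm) begins 47 mm behind the grasp point.
Start: joints at [1.547, 0.359, 0.012, 0, -1.224, -0.288], TCP at [0.207, 0.642, 0.249] pointing down, gripper open.
Joint ranges: [-3.07, 3.07], [-1.43, 2.12], [-1.02, 1.25], [-3.03, 1.67], [-3.05, -0], [-3.03, 3.03]. Speed limits (rad/s): [2.39, 2.39, 3.01, 3.14, 3.14, 3.14].

## Interface

Orientations are given as [roll, pitch, yaw] about the fixed x, y, z axes, in that order (R = Rz(yaw) Ry(pitch) Rx(roll)).
In Python, from station import monitor, viewer, order gives the robot as it stands. The module is installed in compiled form; this text tells all that it offers.
- The arm moves only by the tool servo_tool, never from a script. Its argument "targets" is a list of rows, each an object with "angular": the turn, a rotation vector about the tool's x, y, z in degrees, a list of three; "xyz": the shift along the tool's x, y, z in cm, a list of three; "claw": the finger opening in cm, from 0 to 8.76. A call has 1 to 20 rows; each row shifts and turns the commanded pose from where the row before left it, along the tool's axes as they then stand; what a row does not reach is not made up. A row lasts 1/10 s, in which the tool goes at most 50 mm and 8.59 degrees, less where a joint would pass 70% of its speed; a pose out of reach is approached as far as the arm can. A call is refused whole if a number of a shift passes 5 or a number of a turn 8.59, either way. A call with a gripper value outside its range is refused whole. The fingers move at their own pace and stop on an object; "force" is the grip in N (left out, the last holds). Time passes only in rows, so rows that do not move let the fingers close. It gives the time, the measured TCP pose, the force, the opening and the grip force at its end, in the units of the state.
- monitor.get_state(): the state, without advancing time (a new reading comes with each control period).
- viewer.grab_frame(name): name is "side" or "top"; returns a dict with "color" (420x560x3 uint8, blue, green, red), "fovy" (degrees; the focal length in pixels is half the picture's height over the tangent of half this angle, whatever the lens; pixels are square), "cx", "cy" (the principal point, pixels), "R" (3x3) and "t" (3): a world point X has camera coordinates R X + t. Camera axes: x right, y down, z forward; pixel columns grow to the right and rows downward; lengths in m; the calibration is good to about 2 mm. A picture is of the moment at which its call begins. There is no depth.
- order.job_done(): hands the job in; it is judged then, once.
The state is a dict: "t": time; "q": joint angles; "qd": joint speeds; "joint_efforts": joint torques, N m; "eef_pos": TCP position; "ee_rot": TCP orientation; "force": force on the tool from outside, world axes, zero at the start; "moment": the same for the moment, N m; "width": finger opening in m; "gripper_force": force on a finger pad.
Only numpy, scipy, OpenCV 4.12 (cv2) and the standard library are available. Lean on these libraries where they do the work, as an engineer would, in place of code of your own. Each camera call takes 0.05 s, during which the arm holds its last target. There are 200 camera calls.

## Working session

There is one attempt and no reset: what is moved stays moved. The work goes in short steps, Python scripts to look and compute and a tool call to move; the robot and the scene stay as the last step left them, time stands still between calls to the robot, and variables do not carry over. Pictures are saved under pics/ and viewed, at most 10 in all, crops included, and the job is handed in when it is done.

Besides the shell and the picture viewer there is one more tool, called by a JSON object that holds its "api" and its "payload", one argument or row to a line. servo_tool: Moves the arm, as the interface text tells. Its arguments: {"type":"object","properties":{"targets":{"type":"array"},"force":{"type":"number"}},"required":["targets"]}

```bash
mkdir -p pics; python3 - <<'E'
from station import monitor, viewer
import cv2,pickle
s=monitor.get_state(); print(s)
for n in("top","side"):
    f=viewer.grab_frame(n); pickle.dump(f,open(n+".pkl","wb")); cv2.imwrite(f"pics/{n}0.png",f["color"]); print(n,f["fovy"],f["cx"],f["cy"],f["R"],f["t"])
E
```

```text
{'t': 0.0, 'q': array([ 1.54710094e+00,  3.59393367e-01,  1.10710176e-02, -3.71612474e-04,
       -1.22407504e+00, -2.88077284e-01]), 'qd': array([-0.00020393, -0.00090182, -0.00031515, -0.00165279,  0.00031593,
        0.00112145]), 'joint_efforts': array([-3.94483031e-04, -5.82716274e+01,  2.93054366e+01,  6.99729323e+00,
        7.06183855e-03, -1.61405947e-04]), 'eef_pos': array([0.20694534, 0.64202853, 0.24761988]), 'ee_rot': array([ 3.13995830e+00, -1.19982038e-04, -3.11899135e-01]), 'force': array([0.13570068, 0.50157043, 0.2443654 ]), 'moment': array([-0.00381005,  0.0083025 ,  0.01273469]), 'gripper_force': 0.0, 'width': 0.08778448852357879}
top 44.306772117364645 270.90241506499194 201.8151186566677 [[ 2.02358751e-02 -9.99791383e-01  2.77470118e-03]
 [-9.86849361e-01 -2.04189372e-02 -1.60347766e-01]
 [ 1.60370971e-01  5.06565272e-04 -9.87056683e-01]] [-0.00672958  0.6060502   1.32430035]
side 43.63860402315314 285.82656829585346 200.64821979654354 [[ 0.88701036 -0.46174804 -0.00116783]
 [-0.35933862 -0.68869083 -0.62974653]
 [ 0.28997995  0.55901134 -0.77679981]] [-0.51811234  0.24106917  1.39014588]
```

View pics/top0.png

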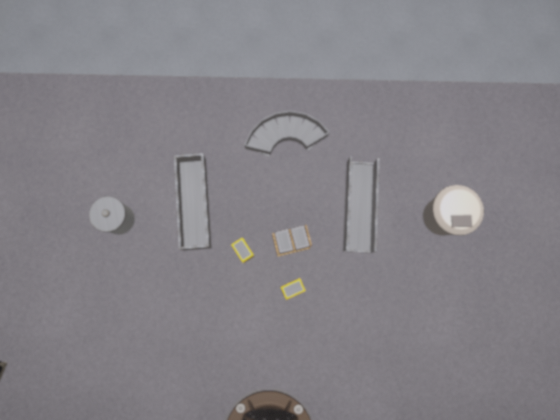

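View pics/side0.png

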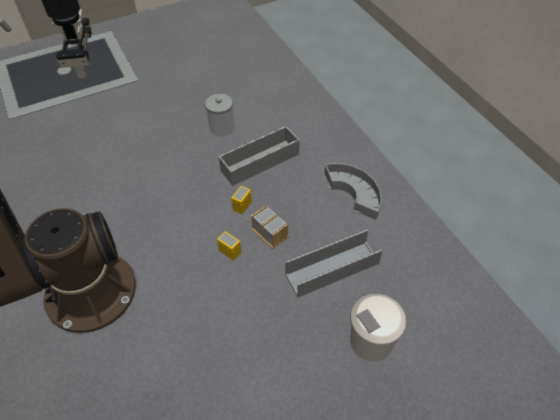

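The top view shows the closed tray at about (192,201), the open tray at (362,205), the rack at (292,240) and yellow look-alikes at (242,250) and (293,289). The dish is at (287,133), the jar at (108,214) and the bin at (459,210). The side view confirms that the left tray has closed ends and the right one has open ends.

```bash
cat > h.py <<'E'
import numpy as np,cv2,pickle
def ray(f,u,v,z):
    F=210/np.tan(np.radians(f["fovy"])/2); R=np.array(f["R"]);t=np.array(f["t"])
    c=-R.T@t; d=R.T@np.array([(u-f["cx"])/F,(v-f["cy"])/F,1]); return c+d*(z-c[2])/d[2]
def rect(f,m,z,off=(0,0)):
    cs,_=cv2.findContours(m,cv2.RETR_EXTERNAL,cv2.CHAIN_APPROX_NONE)
    out=[]
    for c in cs:
        if cv2.contourArea(c)<60: continue
        p=np.array([ray(f,u+off[0],v+off[1],z)[:2] for u,v in c[:,0]])*1000
        r=cv2.minAreaRect(p.astype(np.float32)); out.append((np.round(r[0],1),np.round(r[1],1),round(r[2],1),np.round(c[:,0].mean(0))))
    return out
E
python3 - <<'E'
from h import *
for n in("top","side"):
    f=pickle.load(open(n+".pkl","rb")); im=f["color"]; hsv=cv2.cvtColor(im,cv2.COLOR_BGR2HSV)
    print(n)
    yel=cv2.inRange(hsv,(18,120,80),(35,255,255)); print("yel",*rect(f,yel,.06),sep="\n")
    br=cv2.inRange(hsv,(5,60,60),(22,170,255)); br=cv2.morphologyEx(br,cv2.MORPH_CLOSE,np.ones((5,5)))
    br[:200]=0;br[300:]=0; print("rack",*rect(f,br,.066),sep="\n")
f=pickle.load(open("top.pkl","rb")); im=f["color"]
a=cv2.resize(im[145:260,165:215],None,fx=5,fy=5,interpolation=cv2.INTER_CUBIC)
b=cv2.resize(im[145:260,335:385],None,fx=5,fy=5,interpolation=cv2.INTER_CUBIC)
c=cv2.resize(im[215:265,265:320],None,fx=5,fy=5,interpolation=cv2.INTER_CUBIC)
c=cv2.copyMakeBorder(c,0,a.shape[0]-c.shape[0],0,0,cv2.BORDER_CONSTANT)
cv2.imwrite("pics/c1.png",np.hstack([a,b,c]))
E
```

```text
top
yel
rack
side
yel
(array([373.5, -72.8]), array([57.9, 81.3]), 24.7, array([229., 245.]))
(array([ 507. , -109.8]), array([69.1, 27.7]), 16.8, array([280., 236.]))
(array([468.8,  57.5]), array([88.7, 59.1]), 34.3, array([241., 198.]))
rack
(array([ 94.7, -44.7]), array([126.7,  48.8]), 75.6, array([124., 282.]))
(array([-21.1, 153.6]), array([172.7, 179.5]), 89.5, array([ 63., 243.]))
(array([494.7, -69.8]), array([ 85.5, 124.5]), 15.5, array([266., 227.]))
```

View pics/c1.png

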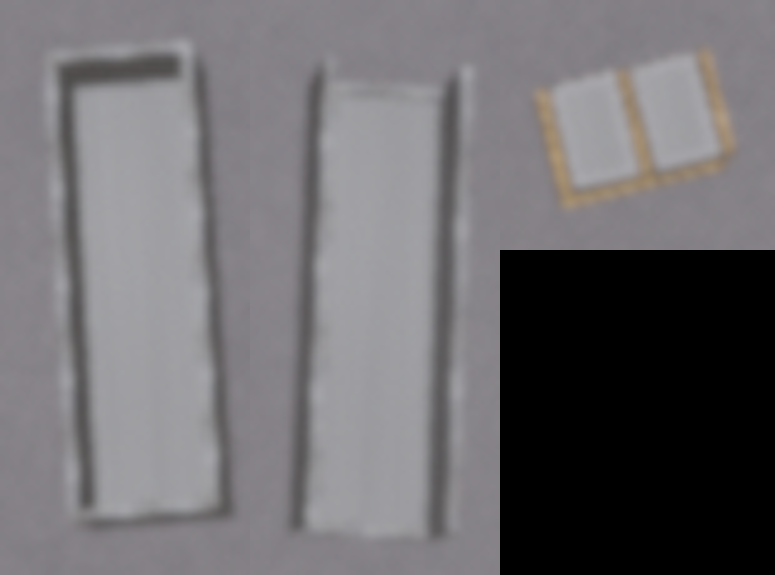

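The crop is at 5x. In the closed tray the rim corners are at about (50,52), (190,40) and (72,518). The open tray's wall tops run from (325,62) to (297,525) and from (470,68) to (455,530). The two tin tops sit between orange dividers, with the rack's near base lip below them.

```bash
python3 - <<'E'
from h import *
f=pickle.load(open("top.pkl","rb")); im=f["color"]; hsv=cv2.cvtColor(im,cv2.COLOR_BGR2HSV)
print("cam",-np.array(f["R"]).T@np.array(f["t"]))
P=lambda x,y,u0,v0,z:ray(f,u0+(x+.5)/5-.5,v0+(y+.5)/5-.5,z)[:2]*1000
def show(n,pts,*a):
    p=np.array([P(*q,*a) for q in pts]); print(n,p.round(0).tolist(),"c",p.mean(0).round(1),"len",[round(float(np.linalg.norm(p[i]-p[i-1])),1) for i in range(len(p))])
    r=cv2.minAreaRect(p.astype(np.float32)); print("  ",r)
show("tinL",[(552,85),(615,72),(637,175),(576,190)],265-100,215,.066)
show("tinR",[(632,70),(695,55),(718,152),(658,168)],265-100,215,.066)
show("closed rim outer",[(48,54),(192,40),(221,512),(72,518)],165,145,.066)
show("closed floor L edge",[(75,85),(95,505)],165,145,.004)
show("open rim",[(322,62),(473,68),(457,532),(297,528)],335-50,145,.066)
show("open R floor edge",[(440,95),(428,530)],335-50,145,.004)
S=hsv[...,1]; 
m=((S>40)&(hsv[...,0]>8)&(hsv[...,0]<35)).astype(np.uint8)*255
m[:220]=0; m[310:]=0; m[:, :225]=0; m[:,330:]=0
m=cv2.morphologyEx(m,cv2.MORPH_CLOSE,np.ones((3,3)))
print(*rect(f,m,.060),sep="\n")
# profiles across trays, rows
for v in (170,200,230):
    print(v,"C",im[v,170:216].mean(1).astype(int).tolist()); print(v,"O",im[v,340:384].mean(1).astype(int).tolist())
E
```

```text
cam [0.3858371  0.00497588 1.40435698]
tinL [[525.0, -7.0], [532.0, -39.0], [479.0, -52.0], [471.0, -20.0]] c [501.8 -29.4] len [55.9, 33.6, 54.7, 32.6]
   ((501.8305969238281, -29.604347229003906), (55.91666793823242, 33.54738235473633), 13.920422554016113)
tinR [[534.0, -48.0], [542.0, -81.0], [492.0, -93.0], [483.0, -62.0]] c [512.6 -71.2] len [52.7, 33.9, 51.9, 32.3]
   ((512.8236694335938, -71.55187225341797), (52.6901741027832, 33.85852813720703), 15.620092391967773)
closed rim outer [[723.0, 266.0], [733.0, 190.0], [481.0, 164.0], [477.0, 241.0]] c [603.5 215.2] len [247.9, 77.0, 252.5, 77.2]
   ((603.1017456054688, 215.19891357421875), (252.50869750976562, 77.08781433105469), 5.778398513793945)
closed floor L edge [[722.0, 262.0], [488.0, 240.0]] c [604.9 251.1] len [234.4, 234.4]
   ((604.8553466796875, 251.0655517578125), (234.38665771484375, 0.0), -174.5651092529297)
open rim [[729.0, -200.0], [727.0, -281.0], [480.0, -269.0], [480.0, -186.0]] c [ 604.  -234.1] len [248.8, 80.6, 247.5, 82.9]
   ((603.6670532226562, -233.46966552734375), (82.82196807861328, 250.994583129882
[... 1085 characters left out ...]
131, 130, 131, 131]
200 O [135, 135, 136, 132, 120, 103, 94, 110, 140, 157, 159, 161, 161, 161, 161, 160, 161, 161, 161, 160, 159, 159, 159, 158, 159, 159, 159, 161, 161, 159, 152, 134, 110, 95, 94, 110, 136, 148, 145, 137, 134, 134, 133, 134]
230 C [134, 133, 132, 134, 133, 133, 133, 136, 138, 125, 100, 85, 99, 127, 149, 157, 158, 157, 157, 159, 160, 160, 160, 160, 159, 158, 156, 157, 158, 158, 159, 159, 159, 159, 157, 152, 147, 133, 110, 96, 107, 123, 130, 132, 132, 132]
230 O [133, 131, 128, 114, 97, 91, 107, 138, 156, 159, 158, 157, 158, 158, 158, 159, 157, 156, 156, 156, 156, 156, 158, 158, 158, 157, 158, 158, 157, 151, 133, 108, 93, 92, 108, 134, 146, 144, 137, 135, 134, 133, 133, 135]
```

```bash
python3 - <<'E'
from h import *
f=pickle.load(open("top.pkl","rb"))
for n,rows in {"closed":[(170,173,203.7),(200,174.6,205.8),(230,176.8,207.6)],"open":[(170,348.9,379.8),(200,347.6,378.6),(230,346.4,377.6)]}.items():
    c=[]
    for v,a,b in rows:
        A,B=[ray(f,u,v,.066)[:2]*1000 for u in(a,b)]; c.append((A+B)/2); print(n,A.round(1),B.round(1),((A+B)/2).round(1),np.linalg.norm(A-B).round(1))
    c=np.array(c); k=np.polyfit(c[:,0],c[:,1],1); print("yaw deg",np.degrees(np.arctan(k[0])),"y at 560,603,660",np.polyval(k,[560,603,660]))
g=pickle.load(open("side.pkl","rb"))
# rack check in side view: project predicted tin-top centres
F=210/np.tan(np.radians(g["fovy"])/2)
for X in [(.5018,-.0294,.066),(.5128,-.0714,.066)]:
    c=np.array(g["R"])@X+g["t"]; print("side px",c[0]/c[2]*F+g["cx"],c[1]/c[2]*F+g["cy"])
im=g["color"]; cv2.imwrite("pics/s1.png",cv2.resize(im[195:255,235:305],None,fx=8,fy=8,interpolation=cv2.INTER_CUBIC))
E
```

```text
closed [683.4 267.2] [685.1 185.7] [684.3 226.5] 81.4
closed [602.9 258.9] [604.6 176.9] [603.7 217.9] 82.0
closed [523.9 249.2] [525.5 169. ] [524.7 209.1] 80.2
yaw deg 6.206910294989776 y at 560,603,660 [213.00386029 217.68040255 223.87953996]
open [ 693.2 -199.8] [ 694.9 -281.9] [ 694.  -240.8] 82.1
open [ 612.3 -196. ] [ 614.  -277.6] [ 613.1 -236.8] 81.6
open [ 532.9 -192.6] [ 534.6 -274. ] [ 533.8 -233.3] 81.4
yaw deg -2.694323638767519 y at 560,603,660 [-234.4525003  -236.47605931 -239.15845149]
side px 264.56184063000705 214.73983427088115
side px 274.82577775151634 223.98540225762642
```

View pics/s1.png

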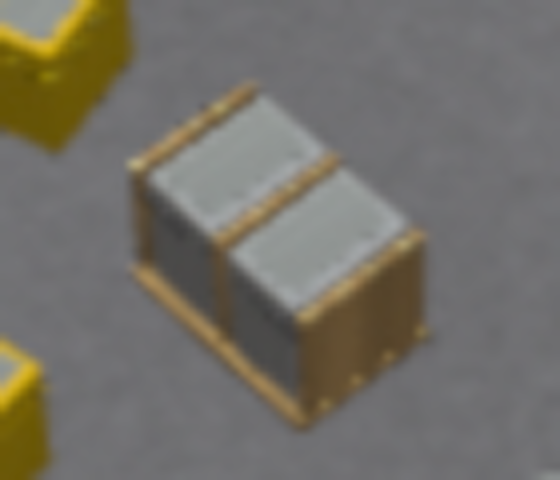

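The side crop shows both tin tops. Tin L is centred at about (239,165) and tin R at (323,235), within 3 crop pixels (0.4 px) of what the top view predicts. Poses used, in mm:

| Item | Position | Yaw |
|---|---|---|
| Tin L | (501.8, -29.3) | 14.8° (rack) |
| Tin R | (512.8, -71.5) | 14.8° (rack) |
| Closed tray axis | y = 217.5 at x = 603 | about 5.9° |
| Open tray axis | y = -236.5 at x = 603 | -2.7° |

{"api": "servo_tool", "payload": {
  "targets": [
    {"angular": [0, 0, 8.19], "xyz": [0, 0, 0], "claw": 8.76},
    {"angular": [0, 0, 8.19], "xyz": [0, 0, 0], "claw": 8.76},
    {"angular": [0, 0, 8.19], "xyz": [0, 0, 0], "claw": 8.76},
    {"angular": [0, 0, 8.19], "xyz": [0, 0, 0], "claw": 8.76},
    {"angular": [0, 0, 8.19], "xyz": [0, 0, 0], "claw": 8.76},
    {"angular": [0, 0, 8.19], "xyz": [0, 0, 0], "claw": 8.76},
    {"angular": [0, 0, 8.19], "xyz": [0, 0, 0], "claw": 8.76},
    {"angular": [0, 0, 0], "xyz": [4.5, -0.71, 0], "claw": 8.76},
    {"angular": [0, 0, 0], "xyz": [4.5, -0.71, 0], "claw": 8.76},
    {"angular": [0, 0, 0], "xyz": [4.5, -0.71, 0], "claw": 8.76},
    {"angular": [0, 0, 0], "xyz": [4.5, -0.71, 0], "claw": 8.76},
    {"angular": [0, 0, 0], "xyz": [4.5, -0.71, 0], "claw": 8.76},
    {"angular": [0, 0, 0], "xyz": [4.5, -0.71, 0], "claw": 8.76},
    {"angular": [0, 0, 0], "xyz": [4.5, -0.71, 0], "claw": 8.76},
    {"angular": [0, 0, 0], "xyz": [4.5, -0.71, 0], "claw": 8.76},
    {"angular": [0, 0, 0], "xyz": [4.5, -0.71, 0], "claw": 8.76},
    {"angular": [0, 0, 0], "xyz": [4.5, -0.71, 0], "claw": 8.76},
    {"angular": [0, 0, 0], "xyz": [4.5, -0.71, 0], "claw": 8.76},
    {"angular": [0, 0, 0], "xyz": [4.5, -0.71, 0], "claw": 8.76},
    {"angular": [0, 0, 0], "xyz": [4.5, -0.71, 0], "claw": 8.76}
  ],
  "force": 20
}}

```text
t: 2.1
eef_pos: [0.446, 0.0986, 0.2487]
ee_rot: [-3.141, 0.0, -1.312]
force: [0.9, 0.2, 0.4]
width: 0.0875
gripper_force: 0.0
```

```bash
cat > go.py <<'E'
# usage: go.py x y z(mm, TCP) yaw(deg): shift in tool axes AFTER the turn, cm
import sys,numpy as np
from scipy.spatial.transform import Rotation as Ro
from station import monitor
s=monitor.get_state(); x,y,z,yaw=map(float,sys.argv[1:5])
Rn=Ro.from_euler("xyz",s["ee_rot"]); Rt=Ro.from_euler("xyz",[180,0,yaw],degrees=True)
print("t",s["t"],"pos",s["eef_pos"].round(4),"rot",np.degrees(s["ee_rot"]).round(2),"F",s["force"].round(2),"w",round(s["width"],4),"gf",s["gripper_force"])
print("turn deg",(Rn.inv()*Rt).as_rotvec(degrees=True).round(2),"shift cm",(Rt.inv().apply(np.array([x,y,z])/1000-s["eef_pos"])*100).round(2))
E
python3 go.py 501.8 -29.3 41 -75.2
```

```text
t 2.1 pos [0.446  0.0986 0.2487] rot [-1.7998e+02  1.0000e-02 -7.5170e+01] F [0.9  0.16 0.42] w 0.0875 gf 0.0
turn deg [-0.02  0.01  0.03] shift cm [13.79 -2.13 20.77]
```

{"api": "servo_tool", "payload": {
  "targets": [
    {"angular": [0, 0, 0], "xyz": [4.6, -0.71, 0], "claw": 8.76},
    {"angular": [0, 0, 0], "xyz": [4.6, -0.71, 0], "claw": 8.76},
    {"angular": [0, 0, 0], "xyz": [4.6, -0.71, 0], "claw": 8.76},
    {"angular": [0, 0, 0], "xyz": [0, 0, 3], "claw": 8.76},
    {"angular": [0, 0, 0], "xyz": [0, 0, 4.5], "claw": 8.76},
    {"angular": [0, 0, 0], "xyz": [0, 0, 3], "claw": 8.76},
    {"angular": [0, 0, 0], "xyz": [0, 0, 0], "claw": 8.76},
    {"angular": [0, 0, 0], "xyz": [0, 0, 0], "claw": 8.76}
  ]
}}

```text
t: 2.9
eef_pos: [0.5019, -0.0276, 0.144]
ee_rot: [3.141, -0.001, -1.312]
force: [0.9, 0.7, 0.6]
width: 0.0877
gripper_force: 0.0
```

```bash
python3 go.py 501.8 -29.3 41 -75.2; python3 - <<'E'
from h import *
from station import viewer
a=[]
for n in("top","side"):
    f=viewer.grab_frame(n); im=f["color"]
    a.append(cv2.resize(im[185:275,240:340] if n=="top" else im[170:260,225:325],None,fx=4,fy=4,interpolation=cv2.INTER_CUBIC))
cv2.imwrite("pics/p2.png",np.hstack(a))
E
```

```text
t 2.9 pos [ 0.5019 -0.0276  0.144 ] rot [ 1.7994e+02 -4.0000e-02 -7.5170e+01] F [0.92 0.66 0.58] w 0.0877 gf 0.0
turn deg [ 0.06 -0.04  0.03] shift cm [ 0.16  0.05 10.3 ]
```

View pics/p2.png

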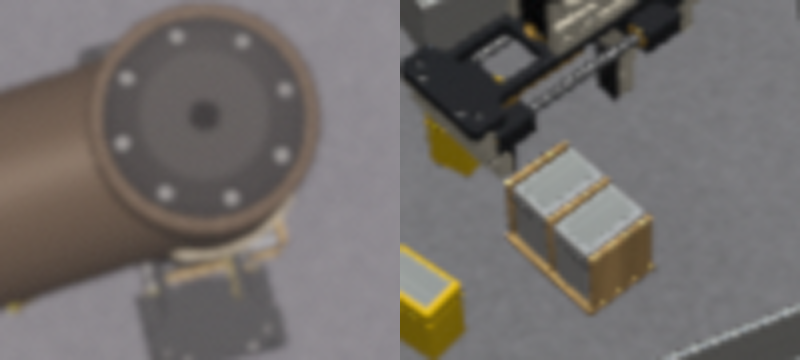

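The side view shows the open fingers straddling the near slot's tin along the rack's x. No contact and the alignment is plausible, so I'll descend and grip.

{"api": "servo_tool", "payload": {
  "targets": [
    {"angular": [0, 0, 0], "xyz": [0.16, 0.05, 3], "claw": 8.76},
    {"angular": [0, 0, 0], "xyz": [0, 0, 3], "claw": 8.76},
    {"angular": [0, 0, 0], "xyz": [0, 0, 2.5], "claw": 8.76},
    {"angular": [0, 0, 0], "xyz": [0, 0, 1.8], "claw": 8.76},
    {"angular": [0, 0, 0], "xyz": [0, 0, 0], "claw": 8.76},
    {"angular": [0, 0, 0], "xyz": [0, 0, 0], "claw": 5.2},
    {"angular": [0, 0, 0], "xyz": [0, 0, 0], "claw": 5.2},
    {"angular": [0, 0, 0], "xyz": [0, 0, 0], "claw": 5.2},
    {"angular": [0, 0, 0], "xyz": [0, 0, 0], "claw": 5.2},
    {"angular": [0, 0, 0], "xyz": [0, 0, 0], "claw": 5.2},
    {"angular": [0, 0, 0], "xyz": [0, 0, 0], "claw": 5.2}
  ],
  "force": 20
}}

```text
t: 4.1
eef_pos: [0.5014, -0.0293, 0.0411]
ee_rot: [3.142, -0.0, -1.312]
force: [-3.3, -0.3, 7.6]
width: 0.0563
gripper_force: 20.0
```

```bash
python3 go.py 501.8 -29.3 41 -75.2
```

```text
t 4.1 pos [ 0.5014 -0.0293  0.0411] rot [180.    -0.   -75.19] F [-3.34 -0.29  7.57] w 0.0563 gf 20.000781510025263
turn deg [ 0.   -0.    0.01] shift cm [ 0.01 -0.04  0.01]
```

{"api": "servo_tool", "payload": {
  "targets": [
    {"angular": [0, 0, 0], "xyz": [0, 0, -1], "claw": 5.2},
    {"angular": [0, 0, 0], "xyz": [0, 0, -2], "claw": 5.2},
    {"angular": [0, 0, 0], "xyz": [0, 0, -3], "claw": 5.2},
    {"angular": [0, 0, 0], "xyz": [0, 0, -3], "claw": 5.2},
    {"angular": [0, 0, 0], "xyz": [0, 0, 0], "claw": 5.2},
    {"angular": [0, 0, 0], "xyz": [0, 0, 0], "claw": 5.2},
    {"angular": [0, 0, 0], "xyz": [0, 0, 0], "claw": 5.2},
    {"angular": [0, 0, 0], "xyz": [0, 0, 0], "claw": 5.2}
  ]
}}

```text
t: 4.9
eef_pos: [0.5007, -0.0294, 0.1294]
ee_rot: [3.139, 0.0, -1.313]
force: [0.1, -0.3, -3.6]
width: 0.0559
gripper_force: 20.0
```

```bash
python3 go.py 625 -10 131 5; python3 - <<'E'
from h import *
f=pickle.load(open("top.pkl","rb"))
for p in[(247,151),(272,153),(288,140),(312,148),(326,135)]: print(p,ray(f,*p,.0).round(3))
E
```

```text
t 4.9 pos [ 0.5007 -0.0294  0.1294] rot [179.87   0.   -75.21] F [ 0.13 -0.28 -3.61] w 0.0559 gf 19.999730475246906
turn deg [  0.11   0.1  -80.21] shift cm [12.55 -0.85 -0.16]
(247, 151) [0.757 0.076 0.   ]
(272, 153) [0.753 0.005 0.   ]
(288, 140) [ 0.791 -0.039  0.   ]
(312, 148) [ 0.769 -0.107  0.   ]
(326, 135) [ 0.808 -0.146  0.   ]
```

Holding, the wrist reads -3.6 N against about +0.5 N unloaded, so this tin is full and goes to the closed tray. I'll carry it to the free counter and turn it.

{"api": "servo_tool", "payload": {
  "targets": [
    {"angular": [0, 0, 0], "xyz": [0.23, -2.1, 0], "claw": 5.2},
    {"angular": [0, 0, 0], "xyz": [0.4, -4.16, 0], "claw": 5.2},
    {"angular": [0, 0, 0], "xyz": [0.4, -4.16, 0], "claw": 5.2},
    {"angular": [0, 0, 0], "xyz": [0.23, -2.1, 0], "claw": 5.2},
    {"angular": [0, 0, -8.11], "xyz": [0, 0, 0], "claw": 5.2},
    {"angular": [0, 0, -8.11], "xyz": [0, 0, 0], "claw": 5.2},
    {"angular": [0, 0, -8.11], "xyz": [0, 0, 0], "claw": 5.2},
    {"angular": [0, 0, -8.11], "xyz": [0, 0, 0], "claw": 5.2},
    {"angular": [0, 0, -8.11], "xyz": [0, 0, 0], "claw": 5.2},
    {"angular": [0, 0, -8.11], "xyz": [0, 0, 0], "claw": 5.2},
    {"angular": [0, 0, -8.11], "xyz": [0, 0, 0], "claw": 5.2},
    {"angular": [0, 0, -8.11], "xyz": [0, 0, 0], "claw": 5.2},
    {"angular": [0, 0, -8.11], "xyz": [0, 0, 0], "claw": 5.2},
    {"angular": [0, 0, -8.11], "xyz": [0, 0, 0], "claw": 5.2},
    {"angular": [0, 0, 0], "xyz": [0, 0, 0], "claw": 5.2},
    {"angular": [0, 0, 0], "xyz": [0, 0, 0], "claw": 5.2},
    {"angular": [0, 0, 0], "xyz": [0, 0, 0], "claw": 5.2}
  ]
}}

```text
t: 6.6
eef_pos: [0.6256, -0.0094, 0.13]
ee_rot: [3.141, 0.001, 0.1]
force: [0.5, 0.3, -2.9]
width: 0.0562
gripper_force: 20.0
```

```bash
python3 go.py 625 -10 35.5 5.9
```

```text
t 6.6 pos [ 0.6256 -0.0094  0.13  ] rot [1.7999e+02 6.0000e-02 5.7200e+00] F [ 0.48  0.31 -2.94] w 0.0562 gf 19.999758303165436
turn deg [ 0.01  0.06 -0.18] shift cm [-0.07  0.05  9.45]
```

{"api": "servo_tool", "payload": {
  "targets": [
    {"angular": [0, 0, 0], "xyz": [0, 0, 2.5], "claw": 5.2},
    {"angular": [0, 0, 0], "xyz": [0, 0, 3], "claw": 5.2},
    {"angular": [0, 0, 0], "xyz": [0, 0, 2], "claw": 5.2},
    {"angular": [0, 0, 0], "xyz": [0, 0, 1], "claw": 5.2},
    {"angular": [0, 0, 0], "xyz": [0, 0, 0.4], "claw": 5.2},
    {"angular": [0, 0, 0], "xyz": [0, 0, 0.2], "claw": 5.2},
    {"angular": [0, 0, 0], "xyz": [0, 0, 0.2], "claw": 5.2},
    {"angular": [0, 0, 0], "xyz": [0, 0, 0.1], "claw": 5.2},
    {"angular": [0, 0, 0], "xyz": [0, 0, 0], "claw": 5.2},
    {"angular": [0, 0, 0], "xyz": [0, 0, 0], "claw": 5.2}
  ]
}}

```text
t: 7.6
eef_pos: [0.6261, -0.0093, 0.037]
ee_rot: [-3.141, -0.001, 0.103]
force: [0.7, 0.6, -3.0]
width: 0.0557
gripper_force: 20.0
```

{"api": "servo_tool", "payload": {
  "targets": [
    {"angular": [0, 0, 0], "xyz": [0, 0, 0.07], "claw": 5.2},
    {"angular": [0, 0, 0], "xyz": [0, 0, 0.07], "claw": 5.2},
    {"angular": [0, 0, 0], "xyz": [0, 0, 0.05], "claw": 5.2},
    {"angular": [0, 0, 0], "xyz": [0, 0, 0], "claw": 5.2},
    {"angular": [0, 0, 0], "xyz": [0, 0, 0], "claw": 5.2}
  ]
}}

```text
t: 8.1
eef_pos: [0.626, -0.0094, 0.0352]
ee_rot: [3.142, -0.0, 0.103]
force: [-2.2, 1.1, 5.1]
width: 0.056
gripper_force: 20.0
```

{"api": "servo_tool", "payload": {
  "targets": [
    {"angular": [0, 0, 0], "xyz": [0, 0, 0], "claw": 8.76},
    {"angular": [0, 0, 0], "xyz": [0, 0, 0], "claw": 8.76},
    {"angular": [0, 0, 0], "xyz": [0, 0, 0], "claw": 8.76},
    {"angular": [0, 0, 0], "xyz": [0, 0, -2], "claw": 8.76},
    {"angular": [0, 0, 0], "xyz": [0, 0, -4], "claw": 8.76},
    {"angular": [0, 0, 0], "xyz": [0, 0, -3], "claw": 8.76},
    {"angular": [0, 0, 8.18], "xyz": [0, 0, 0], "claw": 8.76},
    {"angular": [0, 0, 8.18], "xyz": [0, 0, 0], "claw": 8.76},
    {"angular": [0, 0, 8.18], "xyz": [0, 0, 0], "claw": 8.76},
    {"angular": [0, 0, 8.18], "xyz": [0, 0, 0], "claw": 8.76},
    {"angular": [0, 0, 8.18], "xyz": [0, 0, 0], "claw": 8.76},
    {"angular": [0, 0, 8.18], "xyz": [0, 0, 0], "claw": 8.76},
    {"angular": [0, 0, 8.18], "xyz": [0, 0, 0], "claw": 8.76},
    {"angular": [0, 0, 8.18], "xyz": [0, 0, 0], "claw": 8.76},
    {"angular": [0, 0, 8.18], "xyz": [0, 0, 0], "claw": 8.76},
    {"angular": [0, 0, 8.18], "xyz": [0, 0, 0], "claw": 8.76},
    {"angular": [0, 0, 8.18], "xyz": [0, 0, 0], "claw": 8.76},
    {"angular": [0, 0, 0], "xyz": [0, 0, 0], "claw": 8.76},
    {"angular": [0, 0, 0], "xyz": [0, 0, 0], "claw": 8.76}
  ]
}}

```text
t: 10.0
eef_pos: [0.6259, -0.0094, 0.1246]
ee_rot: [3.142, -0.0, -1.463]
force: [0.0, -1.6, -0.9]
width: 0.0878
gripper_force: 0.0
```

```bash
python3 go.py 626 -9.4 36 -84.1; python3 - <<'E'
from h import *
from station import viewer
a=[]
f=viewer.grab_frame("side"); im=f["color"]
cv2.imwrite("pics/p3.png",cv2.resize(im[130:250,220:360],None,fx=4,fy=4,interpolation=cv2.INTER_CUBIC))
E
```

```text
t 10.0 pos [ 0.6259 -0.0094  0.1246] rot [180.    -0.   -83.83] F [ 0.01 -1.58 -0.86] w 0.0878 gf 0.0
turn deg [ 0.   -0.    0.27] shift cm [-0.   -0.01  8.86]
```

View pics/p3.png

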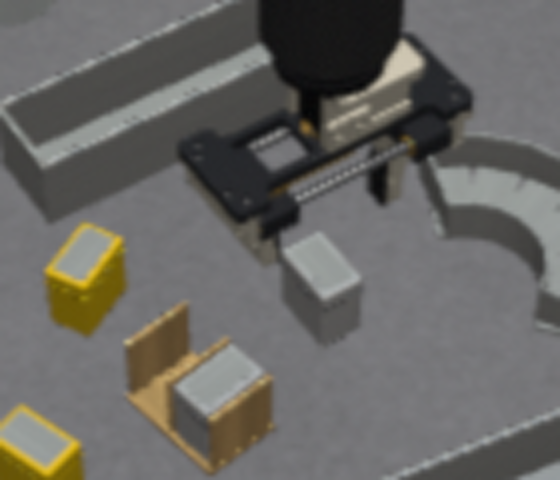

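The tin stands upright on the free counter, at about (320,285) in the crop, with the fingers turned to its broad faces. I'll regrasp.

{"api": "servo_tool", "payload": {
  "targets": [
    {"angular": [0, 0, 0.27], "xyz": [0, 0, 2], "claw": 8.76},
    {"angular": [0, 0, 0], "xyz": [0, 0, 3], "claw": 8.76},
    {"angular": [0, 0, 0], "xyz": [0, 0, 2.5], "claw": 8.76},
    {"angular": [0, 0, 0], "xyz": [0, 0, 1.36], "claw": 8.76},
    {"angular": [0, 0, 0], "xyz": [0, 0, 0], "claw": 8.76},
    {"angular": [0, 0, 0], "xyz": [0, 0, 0], "claw": 3.2},
    {"angular": [0, 0, 0], "xyz": [0, 0, 0], "claw": 3.2},
    {"angular": [0, 0, 0], "xyz": [0, 0, 0], "claw": 3.2},
    {"angular": [0, 0, 0], "xyz": [0, 0, 0], "claw": 3.2},
    {"angular": [0, 0, 0], "xyz": [0, 0, 0], "claw": 3.2},
    {"angular": [0, 0, 0], "xyz": [0, 0, 0], "claw": 3.2},
    {"angular": [0, 0, 0], "xyz": [0, 0, 0], "claw": 3.2},
    {"angular": [0, 0, 0], "xyz": [0, 0, 0], "claw": 3.2}
  ],
  "force": 20
}}

```text
t: 11.35
eef_pos: [0.6257, -0.0094, 0.0362]
ee_rot: [3.141, -0.0, -1.472]
force: [-1.0, 0.7, 2.3]
width: 0.0358
gripper_force: 20.0
```

```bash
python3 go.py 560 213.2 136 -84.1
```

```text
t 11.35 pos [ 0.6257 -0.0094  0.0362] rot [179.99  -0.   -84.34] F [-0.95  0.72  2.35] w 0.0358 gf 19.99997891485691
turn deg [ 0.01 -0.   -0.24] shift cm [-22.82   4.25  -9.98]
```

{"api": "servo_tool", "payload": {
  "targets": [
    {"angular": [0, 0, 0], "xyz": [0, 0, -1], "claw": 3.2},
    {"angular": [0, 0, 0], "xyz": [0, 0, -3], "claw": 3.2},
    {"angular": [0, 0, 0], "xyz": [0, 0, -4], "claw": 3.2},
    {"angular": [0, 0, 0], "xyz": [0, 0, -2], "claw": 3.2},
    {"angular": [0, 0, -0.24], "xyz": [-2.3, 0.43, 0], "claw": 3.2},
    {"angular": [0, 0, 0], "xyz": [-4.6, 0.85, 0], "claw": 3.2},
    {"angular": [0, 0, 0], "xyz": [-4.6, 0.85, 0], "claw": 3.2},
    {"angular": [0, 0, 0], "xyz": [-4.6, 0.85, 0], "claw": 3.2},
    {"angular": [0, 0, 0], "xyz": [-4.4, 0.85, 0], "claw": 3.2},
    {"angular": [0, 0, 0], "xyz": [-2.3, 0.42, 0], "claw": 3.2},
    {"angular": [0, 0, 0], "xyz": [0, 0, 0], "claw": 3.2},
    {"angular": [0, 0, 0], "xyz": [0, 0, 0], "claw": 3.2},
    {"angular": [0, 0, 0], "xyz": [0, 0, 0], "claw": 3.2},
    {"angular": [0, 0, 0], "xyz": [0, 0, 0], "claw": 3.2}
  ]
}}

```text
t: 12.75
eef_pos: [0.5604, 0.2121, 0.136]
ee_rot: [3.141, -0.0, -1.469]
force: [-0.5, -1.3, -2.5]
width: 0.0357
gripper_force: 20.0
```

```bash
python3 go.py 560 213.2 41 -84.1; python3 - <<'E'
from h import *
from station import viewer
a=[]
for n in("top","side"):
    f=viewer.grab_frame(n); im=f["color"]
    a.append(cv2.resize(im[150:255,160:250] if n=="top" else im[90:195,215:315],None,fx=4,fy=4,interpolation=cv2.INTER_CUBIC))
cv2.imwrite("pics/p4.png",np.hstack(a))
E
```

```text
t 12.75 pos [0.5604 0.2121 0.136 ] rot [ 1.7998e+02 -1.0000e-02 -8.4180e+01] F [-0.45 -1.31 -2.46] w 0.0357 gf 19.999680742621422
turn deg [ 0.02 -0.01 -0.08] shift cm [-0.12  0.03  9.5 ]
```

View pics/p4.png

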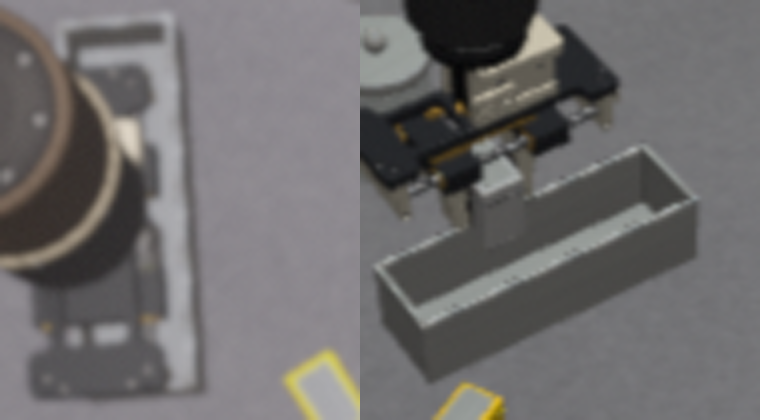

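The side view shows the tin held crosswise over the closed tray, clear of both walls. The top view shows the gripper running along the tray. Lowering.

{"api": "servo_tool", "payload": {
  "targets": [
    {"angular": [0, 0, 0], "xyz": [0, 0, 2], "claw": 3.2},
    {"angular": [0, 0, 0], "xyz": [0, 0, 2], "claw": 3.2},
    {"angular": [0, 0, 0], "xyz": [0, 0, 2], "claw": 3.2},
    {"angular": [0, 0, 0], "xyz": [0, 0, 2], "claw": 3.2},
    {"angular": [0, 0, 0], "xyz": [0, 0, 1], "claw": 3.2},
    {"angular": [0, 0, 0], "xyz": [0, 0, 0.3], "claw": 3.2},
    {"angular": [0, 0, 0], "xyz": [0, 0, 0.1], "claw": 3.2},
    {"angular": [0, 0, 0], "xyz": [0, 0, 0.08], "claw": 3.2},
    {"angular": [0, 0, 0], "xyz": [0, 0, 0.05], "claw": 3.2},
    {"angular": [0, 0, 0], "xyz": [0, 0, 0], "claw": 3.2},
    {"angular": [0, 0, 0], "xyz": [0, 0, 0], "claw": 3.2}
  ]
}}

```text
t: 13.95
eef_pos: [0.5604, 0.2132, 0.0412]
ee_rot: [-3.141, 0.0, -1.468]
force: [0.2, -0.3, -2.5]
width: 0.0362
gripper_force: 20.0
```

{"api": "servo_tool", "payload": {
  "targets": [
    {"angular": [0, 0, 0], "xyz": [0, 0, 0.06], "claw": 3.2},
    {"angular": [0, 0, 0], "xyz": [0, 0, 0.06], "claw": 3.2},
    {"angular": [0, 0, 0], "xyz": [0, 0, 0], "claw": 3.2},
    {"angular": [0, 0, 0], "xyz": [0, 0, 0], "claw": 3.2}
  ]
}}

```text
t: 14.35
eef_pos: [0.5604, 0.2132, 0.0401]
ee_rot: [-3.141, 0.0, -1.468]
force: [-3.0, -0.2, 6.2]
width: 0.0357
gripper_force: 20.0
```

Contact with the floor at the expected height. I'll release, rise, and head for the second tin.

{"api": "servo_tool", "payload": {
  "targets": [
    {"angular": [0, 0, 0], "xyz": [0, 0, 0], "claw": 6},
    {"angular": [0, 0, 0], "xyz": [0, 0, 0], "claw": 6},
    {"angular": [0, 0, 0], "xyz": [0, 0, 0], "claw": 6},
    {"angular": [0, 0, 0], "xyz": [0, 0, -2], "claw": 6},
    {"angular": [0, 0, 0], "xyz": [0, 0, -4], "claw": 6},
    {"angular": [0, 0, 0], "xyz": [0, 0, -4], "claw": 6},
    {"angular": [0, 0, 0], "xyz": [0, 0, -2], "claw": 8.76},
    {"angular": [0, 0, -8.3], "xyz": [0, 0, 0], "claw": 8.76},
    {"angular": [0, 0, -0.6], "xyz": [0, 0, 0], "claw": 8.76},
    {"angular": [0, 0, 0], "xyz": [0, 0, 0], "claw": 8.76}
  ]
}}

```text
t: 15.35
eef_pos: [0.5599, 0.2128, 0.159]
ee_rot: [3.141, -0.0, -1.316]
force: [0.3, -0.4, 0.4]
width: 0.0846
gripper_force: 0.0
```

```bash
python3 go.py 512.9 -71.6 41 -75.2
```

```text
t 15.35 pos [0.5599 0.2128 0.159 ] rot [ 1.7995e+02 -1.0000e-02 -7.5390e+01] F [ 0.27 -0.43  0.37] w 0.0846 gf 0.0
turn deg [ 0.05 -0.01 -0.19] shift cm [26.3  11.81 11.8 ]
```

{"api": "servo_tool", "payload": {
  "targets": [
    {"angular": [0, 0, -0.19], "xyz": [3.76, 1.69, 0], "claw": 8.76},
    {"angular": [0, 0, 0], "xyz": [3.76, 1.69, 0], "claw": 8.76},
    {"angular": [0, 0, 0], "xyz": [3.76, 1.69, 0], "claw": 8.76},
    {"angular": [0, 0, 0], "xyz": [3.76, 1.69, 0], "claw": 8.76},
    {"angular": [0, 0, 0], "xyz": [3.76, 1.69, 0], "claw": 8.76},
    {"angular": [0, 0, 0], "xyz": [3.75, 1.68, 0], "claw": 8.76},
    {"angular": [0, 0, 0], "xyz": [3.75, 1.68, 0], "claw": 8.76},
    {"angular": [0, 0, 0], "xyz": [0, 0, 3], "claw": 8.76},
    {"angular": [0, 0, 0], "xyz": [0, 0, 0], "claw": 8.76},
    {"angular": [0, 0, 0], "xyz": [0, 0, 0], "claw": 8.76}
  ]
}}

```text
t: 16.35
eef_pos: [0.5136, -0.0716, 0.1291]
ee_rot: [3.139, -0.0, -1.311]
force: [1.0, 0.7, 0.5]
width: 0.0876
gripper_force: 0.0
```

```bash
python3 go.py 512.9 -71.6 41 -75.2
```

```text
t 16.35 pos [ 0.5136 -0.0716  0.1291] rot [ 1.7985e+02 -1.0000e-02 -7.5110e+01] F [0.97 0.74 0.47] w 0.0876 gf 0.0
turn deg [ 0.15 -0.01  0.09] shift cm [-0.02  0.07  8.81]
```

{"api": "servo_tool", "payload": {
  "targets": [
    {"angular": [0, 0, 0], "xyz": [0, 0.05, 2.5], "claw": 8.76},
    {"angular": [0, 0, 0], "xyz": [0, 0, 3], "claw": 8.76},
    {"angular": [0, 0, 0], "xyz": [0, 0, 2], "claw": 8.76},
    {"angular": [0, 0, 0], "xyz": [0, 0, 1.3], "claw": 8.76},
    {"angular": [0, 0, 0], "xyz": [0, 0, 0], "claw": 8.76},
    {"angular": [0, 0, 0], "xyz": [0, 0, 0], "claw": 5.2},
    {"angular": [0, 0, 0], "xyz": [0, 0, 0], "claw": 5.2},
    {"angular": [0, 0, 0], "xyz": [0, 0, 0], "claw": 5.2},
    {"angular": [0, 0, 0], "xyz": [0, 0, 0], "claw": 5.2},
    {"angular": [0, 0, 0], "xyz": [0, 0, 0], "claw": 5.2},
    {"angular": [0, 0, 0], "xyz": [0, 0, 0], "claw": 5.2}
  ],
  "force": 20
}}

```text
t: 17.45
eef_pos: [0.5135, -0.0717, 0.0421]
ee_rot: [-3.141, -0.0, -1.309]
force: [-2.5, 0.8, 6.1]
width: 0.0559
gripper_force: 20.0
```

{"api": "servo_tool", "payload": {
  "targets": [
    {"angular": [0, 0, 0], "xyz": [0, 0, -1], "claw": 5.2},
    {"angular": [0, 0, 0], "xyz": [0, 0, -2], "claw": 5.2},
    {"angular": [0, 0, 0], "xyz": [0, 0, -3], "claw": 5.2},
    {"angular": [0, 0, 0], "xyz": [0, 0, -3], "claw": 5.2},
    {"angular": [0, 0, 0], "xyz": [0, 0, 0], "claw": 5.2},
    {"angular": [0, 0, 0], "xyz": [0, 0, 0], "claw": 5.2},
    {"angular": [0, 0, 0], "xyz": [0, 0, 0], "claw": 5.2},
    {"angular": [0, 0, 0], "xyz": [0, 0, 0], "claw": 5.2},
    {"angular": [0, 0, 0], "xyz": [0, 0, 0], "claw": 5.2}
  ]
}}

```text
t: 18.35
eef_pos: [0.513, -0.0717, 0.1307]
ee_rot: [3.14, 0.0, -1.309]
force: [-0.2, -0.7, -1.0]
width: 0.0559
gripper_force: 20.0
```

```bash
python3 go.py 625 -10 131 -75.2
```

```text
t 18.35 pos [ 0.513  -0.0717  0.1307] rot [ 1.799e+02  1.000e-02 -7.502e+01] F [-0.24 -0.7  -0.99] w 0.0559 gf 19.980853088200092
turn deg [0.1  0.01 0.18] shift cm [ -3.11 -12.4   -0.03]
```

{"api": "servo_tool", "payload": {
  "targets": [
    {"angular": [0, 0, 0], "xyz": [-0.51, -2.1, 0], "claw": 5.2},
    {"angular": [0, 0, 0], "xyz": [-1.04, -4.1, 0], "claw": 5.2},
    {"angular": [0, 0, 0], "xyz": [-1.04, -4.1, 0], "claw": 5.2},
    {"angular": [0, 0, 0], "xyz": [-0.51, -2.1, 0], "claw": 5.2},
    {"angular": [0, 0, -8.03], "xyz": [0, 0, 0], "claw": 5.2},
    {"angular": [0, 0, -8.03], "xyz": [0, 0, 0], "claw": 5.2},
    {"angular": [0, 0, -8.03], "xyz": [0, 0, 0], "claw": 5.2},
    {"angular": [0, 0, -8.03], "xyz": [0, 0, 0], "claw": 5.2},
    {"angular": [0, 0, -8.03], "xyz": [0, 0, 0], "claw": 5.2},
    {"angular": [0, 0, -8.03], "xyz": [0, 0, 0], "claw": 5.2},
    {"angular": [0, 0, -8.03], "xyz": [0, 0, 0], "claw": 5.2},
    {"angular": [0, 0, -8.03], "xyz": [0, 0, 0], "claw": 5.2},
    {"angular": [0, 0, -8.03], "xyz": [0, 0, 0], "claw": 5.2},
    {"angular": [0, 0, 0], "xyz": [0, 0, 0], "claw": 5.2},
    {"angular": [0, 0, 0], "xyz": [0, 0, 0], "claw": 5.2},
    {"angular": [0, 0, 0], "xyz": [0, 0, 0], "claw": 5.2}
  ]
}}

```text
t: 19.95
eef_pos: [0.6252, -0.0097, 0.1312]
ee_rot: [3.141, 0.001, -0.051]
force: [1.5, 0.5, -1.8]
width: 0.056
gripper_force: 20.0
```

{"api": "servo_tool", "payload": {
  "targets": [
    {"angular": [0, 0, 0], "xyz": [0, 0, 0], "claw": 5.2},
    {"angular": [0, 0, 0], "xyz": [0, 0, 0], "claw": 5.2}
  ]
}}

```text
t: 20.15
eef_pos: [0.6253, -0.0096, 0.1315]
ee_rot: [3.142, 0.0, -0.049]
force: [-0.2, 0.0, -0.7]
width: 0.0561
gripper_force: 20.0
```

```bash
python3 go.py 625 -10 36.2 -2.7
```

```text
t 20.15 pos [ 0.6253 -0.0096  0.1315] rot [180.     0.    -2.81] F [-0.25  0.03 -0.68] w 0.0561 gf 19.981011226773262
turn deg [ 0.    0.   -0.11] shift cm [-0.03  0.04  9.53]
```

The readings of -1.0, -1.8 and -0.7 N average about 0.12 kg, so the second tin is empty and goes to the open tray. I'll set it down gently on the counter.

{"api": "servo_tool", "payload": {
  "targets": [
    {"angular": [0, 0, 0], "xyz": [0, 0, 2.5], "claw": 5.2},
    {"angular": [0, 0, 0], "xyz": [0, 0, 3], "claw": 5.2},
    {"angular": [0, 0, 0], "xyz": [0, 0, 2], "claw": 5.2},
    {"angular": [0, 0, 0], "xyz": [0, 0, 1], "claw": 5.2},
    {"angular": [0, 0, 0], "xyz": [0, 0, 0.5], "claw": 5.2},
    {"angular": [0, 0, 0], "xyz": [0, 0, 0.2], "claw": 5.2},
    {"angular": [0, 0, 0], "xyz": [0, 0, 0.15], "claw": 5.2},
    {"angular": [0, 0, 0], "xyz": [0, 0, 0.06], "claw": 5.2},
    {"angular": [0, 0, 0], "xyz": [0, 0, 0.06], "claw": 5.2},
    {"angular": [0, 0, 0], "xyz": [0, 0, 0], "claw": 5.2},
    {"angular": [0, 0, 0], "xyz": [0, 0, 0], "claw": 5.2}
  ]
}}

```text
t: 21.25
eef_pos: [0.6255, -0.0096, 0.0372]
ee_rot: [-3.141, -0.0, -0.048]
force: [0.3, -1.2, -1.8]
width: 0.0562
gripper_force: 20.0
```

{"api": "servo_tool", "payload": {
  "targets": [
    {"angular": [0, 0, 0], "xyz": [0, 0, 0.06], "claw": 5.2},
    {"angular": [0, 0, 0], "xyz": [0, 0, 0.06], "claw": 5.2},
    {"angular": [0, 0, 0], "xyz": [0, 0, 0], "claw": 5.2},
    {"angular": [0, 0, 0], "xyz": [0, 0, 0], "claw": 5.2}
  ]
}}

```text
t: 21.65
eef_pos: [0.6254, -0.0096, 0.0361]
ee_rot: [3.142, -0.0, -0.048]
force: [-2.1, 1.3, 4.2]
width: 0.0558
gripper_force: 20.0
```

{"api": "servo_tool", "payload": {
  "targets": [
    {"angular": [0, 0, 0], "xyz": [0, 0, 0], "claw": 8.76},
    {"angular": [0, 0, 0], "xyz": [0, 0, 0], "claw": 8.76},
    {"angular": [0, 0, 0], "xyz": [0, 0, 0], "claw": 8.76},
    {"angular": [0, 0, 0], "xyz": [0, 0, -2], "claw": 8.76},
    {"angular": [0, 0, 0], "xyz": [0, 0, -4], "claw": 8.76},
    {"angular": [0, 0, 0], "xyz": [0, 0, -3], "claw": 8.76},
    {"angular": [0, 0, 8.18], "xyz": [0, 0, 0], "claw": 8.76},
    {"angular": [0, 0, 8.18], "xyz": [0, 0, 0], "claw": 8.76},
    {"angular": [0, 0, 8.18], "xyz": [0, 0, 0], "claw": 8.76},
    {"angular": [0, 0, 8.18], "xyz": [0, 0, 0], "claw": 8.76},
    {"angular": [0, 0, 8.18], "xyz": [0, 0, 0], "claw": 8.76},
    {"angular": [0, 0, 8.18], "xyz": [0, 0, 0], "claw": 8.76},
    {"angular": [0, 0, 8.18], "xyz": [0, 0, 0], "claw": 8.76},
    {"angular": [0, 0, 8.18], "xyz": [0, 0, 0], "claw": 8.76},
    {"angular": [0, 0, 8.18], "xyz": [0, 0, 0], "claw": 8.76},
    {"angular": [0, 0, 8.18], "xyz": [0, 0, 0], "claw": 8.76},
    {"angular": [0, 0, 8.18], "xyz": [0, 0, 0], "claw": 8.76},
    {"angular": [0, 0, 0], "xyz": [0, 0, 0], "claw": 8.76},
    {"angular": [0, 0, 0], "xyz": [0, 0, 0], "claw": 8.76}
  ]
}}

```text
t: 23.55
eef_pos: [0.6253, -0.0097, 0.1255]
ee_rot: [3.141, -0.0, -1.614]
force: [0.6, 1.3, -0.7]
width: 0.0877
gripper_force: 0.0
```

```bash
python3 go.py 625.4 -9.6 36 -92.7
```

```text
t 23.55 pos [ 0.6253 -0.0097  0.1255] rot [179.99  -0.   -92.48] F [ 0.58  1.27 -0.66] w 0.0877 gf 0.0
turn deg [ 0.01 -0.    0.22] shift cm [-0.01 -0.01  8.95]
```

{"api": "servo_tool", "payload": {
  "targets": [
    {"angular": [0, 0, 0.1], "xyz": [0, 0, 2], "claw": 8.76},
    {"angular": [0, 0, 0], "xyz": [0, 0, 3], "claw": 8.76},
    {"angular": [0, 0, 0], "xyz": [0, 0, 2.5], "claw": 8.76},
    {"angular": [0, 0, 0], "xyz": [0, 0, 1.45], "claw": 8.76},
    {"angular": [0, 0, 0], "xyz": [0, 0, 0], "claw": 8.76},
    {"angular": [0, 0, 0], "xyz": [0, 0, 0], "claw": 3.2},
    {"angular": [0, 0, 0], "xyz": [0, 0, 0], "claw": 3.2},
    {"angular": [0, 0, 0], "xyz": [0, 0, 0], "claw": 3.2},
    {"angular": [0, 0, 0], "xyz": [0, 0, 0], "claw": 3.2},
    {"angular": [0, 0, 0], "xyz": [0, 0, 0], "claw": 3.2},
    {"angular": [0, 0, 0], "xyz": [0, 0, 0], "claw": 3.2},
    {"angular": [0, 0, 0], "xyz": [0, 0, 0], "claw": 3.2},
    {"angular": [0, 0, 0], "xyz": [0, 0, 0], "claw": 3.2}
  ],
  "force": 20
}}

```text
t: 24.85
eef_pos: [0.6252, -0.0097, 0.0362]
ee_rot: [3.141, -0.0, -1.62]
force: [-1.1, 0.1, 1.4]
width: 0.0357
gripper_force: 20.0
```

```bash
python3 go.py 603 -235.6 136 -92.7
```

```text
t 24.85 pos [ 0.6252 -0.0097  0.0362] rot [179.99  -0.   -92.82] F [-1.1   0.1   1.42] w 0.0357 gf 19.99965224415064
turn deg [ 0.01 -0.   -0.12] shift cm [22.67  1.16 -9.98]
```

{"api": "servo_tool", "payload": {
  "targets": [
    {"angular": [0, 0, 0], "xyz": [0, 0, -1], "claw": 3.2},
    {"angular": [0, 0, 0], "xyz": [0, 0, -3], "claw": 3.2},
    {"angular": [0, 0, 0], "xyz": [0, 0, -4], "claw": 3.2},
    {"angular": [0, 0, 0], "xyz": [0, 0, -2], "claw": 3.2},
    {"angular": [0, 0, 0], "xyz": [2.2, 0.12, 0], "claw": 3.2},
    {"angular": [0, 0, 0], "xyz": [4.6, 0.23, 0], "claw": 3.2},
    {"angular": [0, 0, 0], "xyz": [4.6, 0.23, 0], "claw": 3.2},
    {"angular": [0, 0, 0], "xyz": [4.6, 0.23, 0], "claw": 3.2},
    {"angular": [0, 0, 0], "xyz": [4.47, 0.23, 0], "claw": 3.2},
    {"angular": [0, 0, 0], "xyz": [2.2, 0.12, 0], "claw": 3.2},
    {"angular": [0, 0, 0], "xyz": [0, 0, 0], "claw": 3.2},
    {"angular": [0, 0, 0], "xyz": [0, 0, 0], "claw": 3.2},
    {"angular": [0, 0, 0], "xyz": [0, 0, 0], "claw": 3.2},
    {"angular": [0, 0, 0], "xyz": [0, 0, 0], "claw": 3.2}
  ]
}}

```text
t: 26.25
eef_pos: [0.6028, -0.2345, 0.1364]
ee_rot: [-3.141, 0.0, -1.619]
force: [0.6, 0.5, -1.5]
width: 0.036
gripper_force: 20.0
```

```bash
python3 go.py 603 -235.6 40.2 -92.7; python3 - <<'E'
from h import *
from station import viewer
a=[]
for n in("top","side"):
    f=viewer.grab_frame(n); im=f["color"]
    a.append(cv2.resize(im[150:265,160:260] if n=="top" else im[210:325,270:390],None,fx=3.5,fy=3.5,interpolation=cv2.INTER_CUBIC))
cv2.imwrite("pics/p5.png",np.hstack(a))
E
```

```text
t 26.25 pos [ 0.6028 -0.2345  0.1364] rot [-179.99    0.    -92.74] F [ 0.63  0.55 -1.51] w 0.036 gf 19.999885819852352
turn deg [-0.01  0.   -0.04] shift cm [ 0.11 -0.02  9.62]
```

View pics/p5.png

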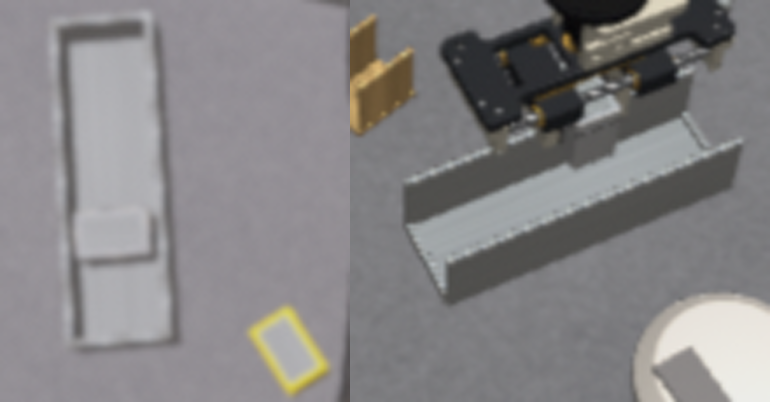

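The left half shows tin 1 standing upright and crosswise in the closed tray at about (115,233). The right half shows tin 2 over the open tray, between its walls. Lowering.

{"api": "servo_tool", "payload": {
  "targets": [
    {"angular": [0, 0, 0], "xyz": [0.1, 0, 2], "claw": 3.2},
    {"angular": [0, 0, 0], "xyz": [0, 0, 2], "claw": 3.2},
    {"angular": [0, 0, 0], "xyz": [0, 0, 2], "claw": 3.2},
    {"angular": [0, 0, 0], "xyz": [0, 0, 2], "claw": 3.2},
    {"angular": [0, 0, 0], "xyz": [0, 0, 1], "claw": 3.2},
    {"angular": [0, 0, 0], "xyz": [0, 0, 0.3], "claw": 3.2},
    {"angular": [0, 0, 0], "xyz": [0, 0, 0.1], "claw": 3.2},
    {"angular": [0, 0, 0], "xyz": [0, 0, 0.08], "claw": 3.2},
    {"angular": [0, 0, 0], "xyz": [0, 0, 0.05], "claw": 3.2},
    {"angular": [0, 0, 0], "xyz": [0, 0, 0], "claw": 3.2},
    {"angular": [0, 0, 0], "xyz": [0, 0, 0], "claw": 3.2}
  ]
}}

```text
t: 27.45
eef_pos: [0.6027, -0.2365, 0.0414]
ee_rot: [-3.141, -0.0, -1.62]
force: [-0.3, 0.1, -1.0]
width: 0.0357
gripper_force: 20.0
```

{"api": "servo_tool", "payload": {
  "targets": [
    {"angular": [0, 0, 0], "xyz": [0, 0, 0.06], "claw": 3.2},
    {"angular": [0, 0, 0], "xyz": [0, 0, 0.06], "claw": 3.2},
    {"angular": [0, 0, 0], "xyz": [0, 0, 0], "claw": 3.2},
    {"angular": [0, 0, 0], "xyz": [0, 0, 0], "claw": 3.2}
  ]
}}

```text
t: 27.85
eef_pos: [0.6026, -0.2365, 0.0402]
ee_rot: [-3.141, -0.0, -1.62]
force: [-1.7, 1.1, 6.0]
width: 0.036
gripper_force: 20.0
```

Floor contact. I'll release, rise and move away to get a clear view.

{"api": "servo_tool", "payload": {
  "targets": [
    {"angular": [0, 0, 0], "xyz": [0, 0, 0], "claw": 6},
    {"angular": [0, 0, 0], "xyz": [0, 0, 0], "claw": 6},
    {"angular": [0, 0, 0], "xyz": [0, 0, 0], "claw": 6},
    {"angular": [0, 0, 0], "xyz": [0, 0, -2], "claw": 6},
    {"angular": [0, 0, 0], "xyz": [0, 0, -4], "claw": 6},
    {"angular": [0, 0, 0], "xyz": [0, 0, -4], "claw": 6},
    {"angular": [0, 0, 0], "xyz": [0, 0, -4], "claw": 6},
    {"angular": [0, 0, 0], "xyz": [-4.5, 0, 0], "claw": 6},
    {"angular": [0, 0, 0], "xyz": [-4.5, 0, 0], "claw": 6},
    {"angular": [0, 0, 0], "xyz": [-4.5, 0, 0], "claw": 6},
    {"angular": [0, 0, 0], "xyz": [-4.5, 0, 0], "claw": 6},
    {"angular": [0, 0, 0], "xyz": [0, 0, 0], "claw": 6},
    {"angular": [0, 0, 0], "xyz": [0, 0, 0], "claw": 6},
    {"angular": [0, 0, 0], "xyz": [0, 0, 0], "claw": 6}
  ]
}}

```text
t: 29.25
eef_pos: [0.6113, -0.0572, 0.1795]
ee_rot: [3.141, -0.0, -1.62]
force: [-0.2, 0.1, 0.4]
width: 0.0596
gripper_force: 0.0
```

```bash
python3 - <<'E'
from h import *
from station import viewer
f=viewer.grab_frame("top"); im=f["color"]
cv2.imwrite("pics/p6.png",cv2.resize(im[95:305,80:400],None,fx=2.5,fy=2.5,interpolation=cv2.INTER_CUBIC))
E
```

```text
(no output)
```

View pics/p6.png

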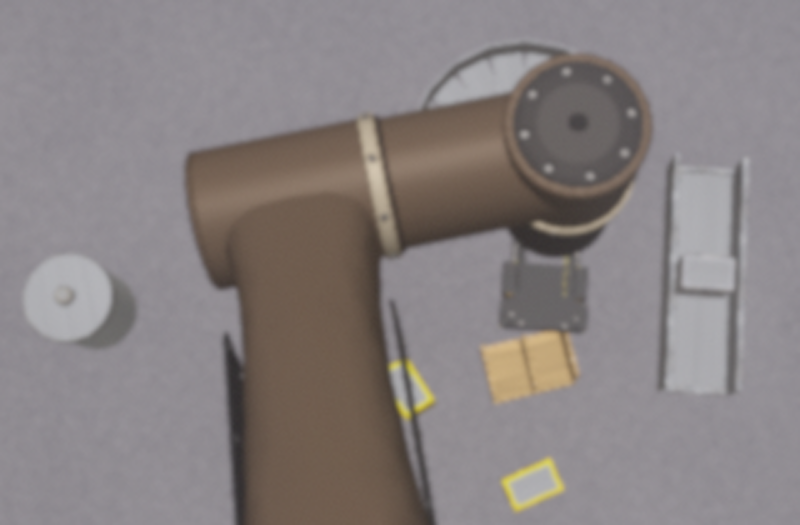

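Tin 2 stands upright and crosswise in the open tray at about (708,273). The rack is empty, the jar at (68,297) is where it was, and the visible part of the dish looks unmoved. The arm hides the closed tray, where tin 1 was already seen standing. Handing in.

```bash
python3 -c "
from station import order; print(order.job_done())"
```

```text
the job is handed in; nothing more can be done
None
```

Job handed in at about 29 s: the full tin stands crosswise in the closed tray and the empty tin crosswise in the open tray, both upright and released, with the dish and jar untouched.

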